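Take a sterilised spatula from the instrument steriliser

ROBOT

A 7-joint arm with a two-finger parallel gripper is mounted at the origin on the work surface. World frame = base frame: x ahead of the robot, y to its left, z up, the work surface at z = 0. Lengths are in mm, angles in rad, forces in N, time in s.
With the tool pointing down it reaches from about 425 to 925 mm from the base axis. Payload 6.8 kg.
Tool frame: the origin (TCP) lies midway between the tips of the shut fingers; the grasp point (between the pads) lies manip.pinch_z behind it (manip.pinch_z is the distance from the TCP to the grasp point, in mm); z points along the fingers, y is the line along which they close (so a half turn about z gives the same grasp; the last joint's range is limited). The gripper opens to 85 mm and grips with 20 to 120 N. Pads are 22 mm wide; open, the fingers measure 114 mm over their backs; the gripper's body (76 mm by 85 mm) begins 54 mm behind the grasp point. The pads swing forward as they close: fully open they stand 13 mm farther back than shut.
Start: joints at [1.051, 0.477, 0.022, 1.555, -0.011, 1.109, -0.083], TCP at [270.186, -618.585, 196.108] pointing down, gripper open.
Joint ranges: [-2.96, 2.96], [-0.34, 2.1], [-1.41, 1.46], [0.24, 2.44], [-1.37, 4.51], [0.17, 1.92], [-2.96, 2.96]. Speed limits (rad/s): [2.39, 2.39, 3.14, 3.14, 3.14, 3.14, 3.14].

INTERFACE

Orientations are given as a unit quaternion [x, y, z, w].
In Python, from rig import manip gives the robot as it stands.
- The arm moves only by the tool apply_moves, never from a script. Its argument "moves" is a list of rows, each a list of 2 entries, a list of its own where there are three numbers: the shift along the tool's x, y, z in cm, then the turn, a rotation vector about the tool's x, y, z in rad. A call has 1 to 10 rows; each row is the pose to reach, as a shift and turn from the pose commanded when the call began, along the tool's axes at that moment; what a row does not reach only later rows make up. A row lasts 1/10 s, in which the tool goes at most 50 mm and 8.59 degrees, less where a joint would pass 70% of its speed; a pose out of reach is approached as far as the arm can. A call with a gripper value outside its range is refused whole. "fingers" is the opening, from 0 (shut) to 1 (fully open), set as the call begins (left out, the last holds). The fingers move at their own pace and stop on an object; "squeeze" is the grip in N (left out, the last holds). Time passes only in rows, so rows that repeat a pose let the fingers close. It gives the time, the measured TCP pose, the force, the opening and the grip force at its end, in the units of the state.
- manip.state(): the state, without advancing time (a new reading comes with each control period).
- manip.grab_frame(name): name is "scene" or "side" or "wrist"; returns the picture (384x512x3 uint8, red, green, blue); there is no depth.
- manip.camera_info(name): a dict with "intrinsics" (3x3 intrinsics, pixels), "extrinsics" (4x4, takes a point from world to camera coordinates). Camera axes: x right, y down, z forward; pixel columns grow to the right and rows downward; lengths in mm; the calibration is good to about 2 mm. A picture is of the moment at which its call begins: read the wrist's pose just before it. camera_info takes no time and is no camera call; for the wrist camera it gives the pose at the moment of the call.
- manip.hand_in(): hands the job in; it is judged then, once.
The state is a dict: "time_s": time; "joint_positions": joint angles; "qd": joint speeds; "joint_torque": joint torques, N m; "tool_pos": TCP position; "tool_rot": TCP orientation; "wrist_force": force on the tool from outside, world axes, zero at the start; "wrist_torque": the same for the moment, N m; "gripper_width": finger opening in mm; "gripper_force": force on a finger pad.
Only numpy, scipy, OpenCV 4.12 (cv2) and the standard library are available. Lean on these libraries where they do the work, as an engineer would, in place of code of your own. Each camera call takes 0.05 s, during which the arm holds its last target. There are 200 camera calls.

TASK

Set the instrument steriliser to standby by swinging its lever upright, so that it stands straight up. Only then pull the spatula with the broad flat handle straight up out of its well and stand it, blade down, in the empty steel beaker: lower it in rather than dropping it. Leave the lever upright, the other two instruments in their wells, and the beaker and everything else standing where they are.

Things in the scene. Friction and masses are not known exactly. Their poses are not given: they have to be found in the camera images.
- steriliser: Instrument steriliser, fixed. Origin on the bench under its middle; x to its back, y to its left (seen from its front). White block 100 mm deep (x), 85 mm high, y -140 to +80 mm, with three round wells (20 mm wide, 82 deep) at x = 0, y = -100, -30, +40 mm, an instrument in each. Beside it a grey console, y +80 to +170 mm, 50 mm high, carries the lever.
- lever (a joint): Angle of the steriliser's lever: 0 = straight up (standby), positive = leaning back, to the steriliser's +x (towards full), negative = leaning to its front; stops at -0.8 and +0.8. It turns about the steriliser's y axis and stays where it is left, moved by about 1 N at the grip. It starts leaning back.
- lever_grip (a point): Centre of the lever's grip: a black cross bar, 16 mm in diameter and 40 mm long along the steriliser's y axis, on top of a flat steel arm 9 by 14 mm, 90 mm from the hinge.
- lever_hinge (a point): The lever's hinge axis, at the steriliser's x = 0, y = +130 mm, 55 mm above the bench (5 mm above the console).
- spatula: The spatula to take, 165 mm, 90 g, in any of the wells: handle a flat black bar 12 mm thick (its x), 30 wide (its y), 6 to 90 mm above the origin; broad sides roughly to front and back. Origin: centre of the underside of its round collar (32 mm wide, 6 thick) that rests on the block; z up. Below hang a 10 mm shank and flat blade (16 x 3 mm), to 75 mm under the origin, hidden in the well.
- spatula_tip (a point): The lower end of the spatula's blade, 75 mm below its origin.
- ball_tool: Instrument with a round handle 18 mm in diameter and a ball of 28 mm on top, 90 mm high above the block; leave it in its well. Origin: centre of the underside of its round collar (32 mm wide, 6 thick) that rests on the block; z up. Below hang a 10 mm shank and flat blade (16 x 3 mm), to 75 mm under the origin, hidden in the well.
- slim_tool: Instrument with a slim round tapered handle 12 to 18 mm in diameter, 60 mm high above the block; leave it in its well. Origin: centre of the underside of its round collar (32 mm wide, 6 thick) that rests on the block; z up. Below hang a 10 mm shank and flat blade (16 x 3 mm), to 75 mm under the origin, hidden in the well.
- beaker: Plain round steel beaker, empty and open, straight walls, 84 mm outside diameter, 3 mm wall, 90 mm high, inner floor 5 mm above the bench, 300 g, loose. Origin: centre of its underside.
- dish: Bystander: shallow round blue staining dish, 150 mm across the rim, 22 mm high.
- tube_rack: Bystander: white microtube rack, 80 x 170 x 40 mm, with small tube caps to 52 mm. Origin under its centre.
- pen: Bystander: black marker pen 136 mm long lying on the bench along its x axis.
- jar: Bystander: amber glass jar with a white lid, 64 mm across, 85 mm high.
- wash_bottle: Bystander: white plastic bottle with a blue cap, 68 mm across, 170 mm high.
There are look-alikes about, which are no part of the job. Leave any blue or red look-alike of the spatula alone.

How it is judged:
By the outcome, as a careful person would: the job done as asked, in the order asked, and still so for the second after the job is handed in, with the robot touching nothing.
It also fails if it takes over 58 s, if anything falls off the work surface, if the arm or the gripper's body presses on something with over 40 N, if the wrist force passes 120 N, or if a joint passes its speed limit or range.

## Working session

There is one attempt and no reset: what is moved stays moved. The work goes in short steps, Python scripts to look and compute and a tool call to move; the robot and the scene stay as the last step left them, time stands still between calls to the robot, and variables do not carry over. Pictures are saved under pics/ and viewed, at most 10 in all, crops included, and the job is handed in when it is done.

Besides the shell and the picture viewer there is one more tool, called after "Call:" by a JSON object that holds its "name" and its "arguments". apply_moves: Moves the arm, as the interface text tells. Its arguments: {"type":"object","properties":{"moves":{"type":"array","items":{"type":"array"}},"fingers":{"type":"number"},"squeeze":{"type":"number"}},"required":["moves"]}

```bash
mkdir -p pics; ls; cat > h.py <<'E'
import numpy as np, cv2
from rig import manip
def snap(n,f):
    im=manip.grab_frame(n); cv2.imwrite('pics/'+f,im[:,:,::-1]); return im
def ray(n,u,v,z):
    c=manip.camera_info(n);K=np.array(c['intrinsics']);T=np.array(c['extrinsics'])
    R,t=T[:3,:3],T[:3,3];o=-R.T@t;d=R.T@np.linalg.solve(K,[u,v,1]);return o+d*(z-o[2])/d[2]
def proj(n,p):
    c=manip.camera_info(n);K=np.array(c['intrinsics']);T=np.array(c['extrinsics'])
    q=np.atleast_2d(p)@T[:3,:3].T+T[:3,3];q=q@K.T;return q[:,:2]/q[:,2:]
E
python3 - <<'E'
from h import *
s=manip.state();print(s['tool_pos'],s['tool_rot'],s['time_s'],manip.pinch_z)
for n in('scene','side'):
    im=snap(n,n+'0.png'); c=manip.camera_info(n);T=np.array(c['extrinsics']);print(n,-T[:3,:3].T@T[:3,3],T[:3,:3][2])
a=[cv2.imread(f'pics/{n}0.png') for n in('scene','side')]
E
```

```text
pics
[ 269.87750044 -617.99434662  195.1323556 ] [ 9.78876060e-01  2.04452535e-01 -2.49636685e-04 -8.70374613e-04] 0.0 18.700000000000003
scene [ 846.46428423 -638.74990964  945.06693753] [-0.29270576  0.54496184 -0.78570982]
side [200.84035767 651.32624058 901.25317776] [ 0.31669279 -0.63266899 -0.70670759]
```

View pics/scene0.png

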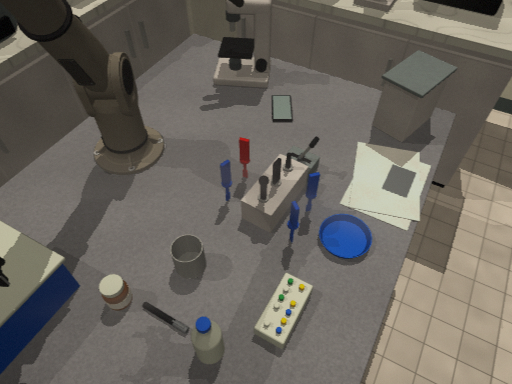

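View pics/side0.png

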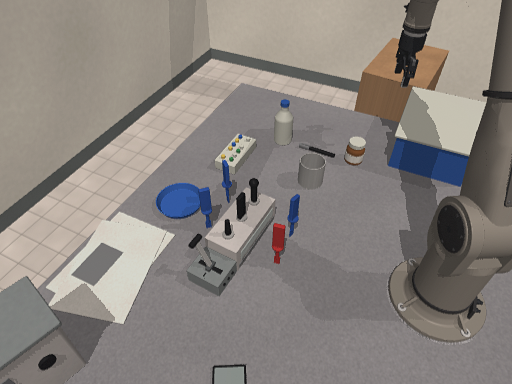

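The scene view shows three instruments in the block: ball tool at (264,185), a flat black handle at (277,170) and a slim one at (289,160). The lever grip is at (314,142). Possible mix-ups are the blue look-alikes at (226,172), (313,185) and (294,215), the red one at (244,150), and a black object lying at (165,317). By the description, my choice is the flat black one in the middle well, which I'll check in a close crop.

```bash
python3 - <<'E'
from h import *
a=cv2.imread('pics/scene0.png')[120:260,170:345];b=cv2.imread('pics/side0.png')[150:300,170:310]
cv2.imwrite('pics/c1.png',cv2.resize(a,None,fx=4.2,fy=4.2,interpolation=cv2.INTER_CUBIC))
cv2.imwrite('pics/c2.png',cv2.resize(b,None,fx=4,fy=4,interpolation=cv2.INTER_CUBIC))
E
```

```text
(no output)
```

View pics/c1.png

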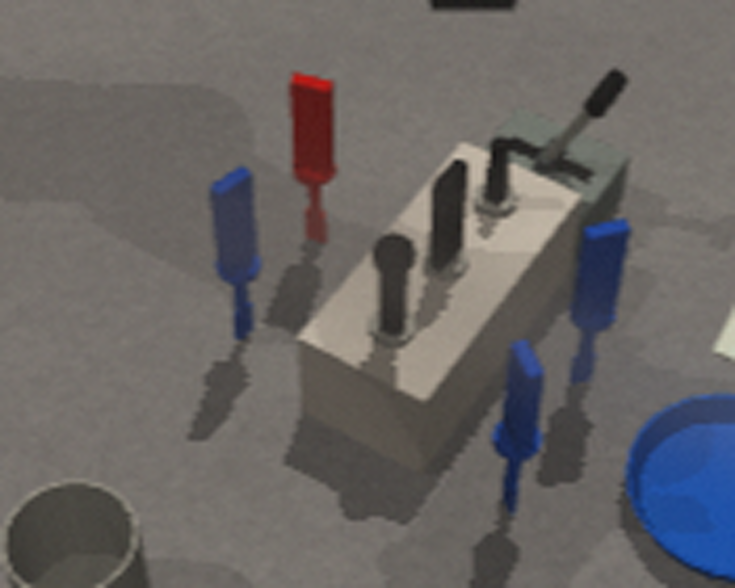

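View pics/c2.png

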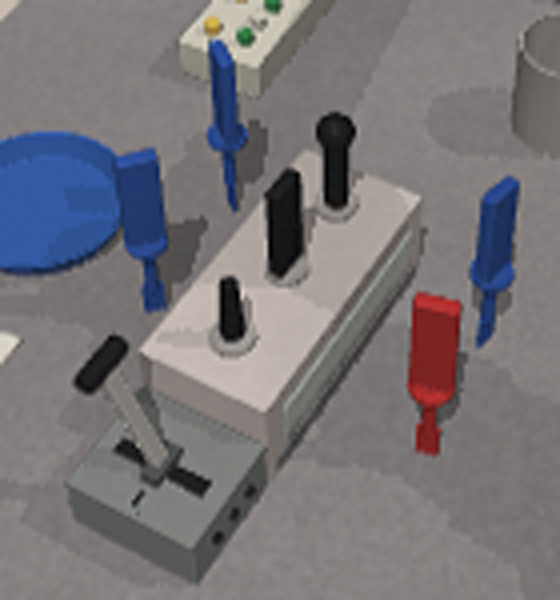

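The crops confirm it. The flat black handle in the middle well is at c1 (448,215) and c2 (285,222), between the ball tool and the slim tool. The front, with its panel and knobs, faces the robot side. The lever leans away from it, with the grip at c1 (605,93) and c2 (102,365).

```bash
cat >> h.py <<'E'
def A(u,v): return (170+u/4.2,120+v/4.2)
def B(u,v): return (170+u/4,150+v/4)
def tri(a,b):
    from scipy.optimize import least_squares
    r=least_squares(lambda p:np.r_[proj('scene',p)[0]-a,proj('side',p)[0]-b],[600,0,100]);return r.x,np.abs(r.fun).max()
E
python3 - <<'E'
from h import *
from scipy.optimize import least_squares
L=np.array([[-50,-140,85],[50,-140,85],[50,80,85],[-50,80,85]],float)
S=[A(300,338),A(427,402),A(582,195),A(463,143)];D=[B(420,200),B(310,155),B(145,350),B(268,410)]
def W(p,l):
    c,s=np.cos(p[2]),np.sin(p[2]);return np.asarray(l)@np.array([[c,s,0],[-s,c,0],[0,0,1]])+[p[0],p[1],0]
f=lambda p:np.r_[(proj('scene',W(p,L))-S).ravel(),(proj('side',W(p,L))-D).ravel()]
r=min((least_squares(f,[600,-100,y]) for y in(-1,0,1)),key=lambda r:r.cost);p=r.x;print('ster',p,r.fun.round(1))
np.save('p.npy',p)
print('wells',W(p,[[0,-100,85],[0,-30,85],[0,40,85],[0,130,55]]).round(1))
g,e=tri(A(605,93),B(102,365));print('grip',g,e);c,s=np.cos(p[2]),np.sin(p[2]);d=g[:2]-p[:2];print('local',c*d[0]+s*d[1],-s*d[0]+c*d[1],g[2])
for n,a,b in [('spat top',(455,170),(286,182)),('blueL',(232,178),(500,187)),('red',(313,82),(438,302)),('blueR',(606,230),(138,158)),('blueB',(524,352),(220,50)),('ball',(394,254),(335,132)),('slim',(498,143),(230,283))]: print(n,*tri(A(*a),B(*b)))
for n,a,b in [('bk rim',(187.5,247),(312,162)),('bottle',(204,324),(285,103)),('jar',(113,285),(357,143)),('spatfree',(165,317),(318,150)),('dish',(346,236),(180,200))]:print(n,*tri(a,b))
E
```

```text
ster [ 5.39466132e+02  7.23837149e+01 -6.08829863e-02] [-1.1 -0.7 -1.  -0.6 -0.6 -0.8 -0.8 -1.   0.4 -1.5 -1.5 -2.  -1.7 -0.1
 -0.6  0.1]
wells [[533.4 -27.4  85. ]
 [537.6  42.4  85. ]
 [541.9 112.3  85. ]
 [547.4 202.1  55. ]]
grip [584.65559181 200.37148762 135.08373967] 0.29250730927992663
local 37.318268448048386 130.5002073165575 135.08373966680304
spat top [538.07355982  44.1295554  174.12278703] 1.2418509311619914
blueL [410.32373702 -23.31025879 163.90323752] 0.3959163076415564
red [409.48817704  83.81851013 162.00691042] 0.6535501068069607
blueR [644.23915087  56.06471387 160.69187254] 0.545183899331704
blueB [643.21461934 -62.1509013  165.22023046] 0.19457197031468354
ball [534.00397176 -26.7584294  159.38443092] 0.2649080576099436
slim [541.93186964 111.92234765 141.48686086] 0.24872038907324168
bk rim [ 439.89266035 -263.92065638   85.24933695] 0.1639401310757762
bottle [ 611.32865201 -432.48687395  161.67062611] 0.6670482890666563
jar [ 337.99548334 -435.19854805   75.22881031] 0.5867483370747664
spatfree [ 468.78095729 -423.41768139    5.66186285] 1.067892074911299
dish [779.08395896  13.08657443  14.3525432 ] 0.9385139308641044
```

```bash
cat >> h.py <<'E'
from scipy.spatial.transform import Rotation as Ro
YAW=-0.061; HINGE=np.array([547.4,202.1,55.])
def pose(pinch,yaw=YAW,tilt=0.):
    # tool y along world angle yaw, z down; tilt leans tool's back towards +y_tool
    R0=Ro.from_matrix(np.array([[-np.sin(yaw),-np.cos(yaw),0],[np.cos(yaw),-np.sin(yaw),0],[0,0,1]]).T@np.eye(3))
    y=np.array([np.cos(yaw),np.sin(yaw),0]);z=np.array([0,0,-1.]);x=np.cross(y,z)
    M=np.c_[x,y,z]; M=Ro.from_rotvec(-x*tilt).as_matrix()@M
    if M[:,2]@y*tilt>0: raise SystemExit('tilt sign')
    return np.asarray(pinch,float)+M[:,2]*manip.pinch_z, M
def lev(a,r=90): 
    return pose(HINGE+r*np.array([np.sin(a)*np.cos(YAW),np.sin(a)*np.sin(YAW),np.cos(a)]),YAW,a)
def go(P,label='',cur=None):
    s=manip.state() if cur is None else None
    t,R=(np.array(s['tool_pos']),Ro.from_quat(s['tool_rot']).as_matrix()) if s else cur
    print(label,'cm',(R.T@(P[0]-t)/10).round(2).tolist(),'rv',Ro.from_matrix(R.T@P[1]).as_rotvec().round(3).tolist(),'| tcp',P[0].round(1))
E
python3 - <<'E'
from h import *
s=manip.state();print(s['tool_pos'])
c=(np.array(s['tool_pos']),Ro.from_quat(s['tool_rot']).as_matrix())
go(lev(.436,230),'stand-off')
up=(c[0]+[0,0,150],c[1]);go(up,'up')
E
```

```text
[ 269.92013526 -618.051102    195.2273097 ]tilt sign
```

```bash
sed -i 's/from_rotvec(-x\*tilt)/from_rotvec(x*tilt)/; /R0=Ro/d' h.py
python3 - <<'E'
from h import *
go(lev(.436,230),'stand-off')
P=lev(.436,230); go((P[0],pose([0,0,0])[1]),'no tilt')
E
```

```text
stand-off cm [66.2, -60.0, -5.04] rv [0.389, -0.24, -1.08] | tcp [636.5 196.7 246.5]
no tilt cm [66.2, -60.0, -5.04] rv [-0.002, -0.001, -1.098] | tcp [636.5 196.7 246.5]
```

Call:
{"name": "apply_moves", "arguments": {"moves": [[[0,0,-8],[0,0,0]],[[0,0,-16],[0,0,0]],[[8,-7,-16],[0,0,-0.14]],[[12,-10,-16],[0,0,-0.28]],[[16,-14,-16],[0,0,-0.42]],[[20,-18,-16],[0,0,-0.56]],[[24,-22,-16],[0,0,-0.7]],[[28,-25,-16],[0,0,-0.84]],[[32,-29,-16],[0,0,-0.98]],[[36,-33,-16],[0,0,-1.1]]], "fingers": 0.6}}

```text
time_s: 1.1
tool_pos: [430.3, -260.7, 354.7]
tool_rot: [0.726, 0.688, -0.0, 0.0]
wrist_force: [1.2, -1.0, -0.6]
gripper_width: 51.2
gripper_force: 0.0
```

```bash
python3 - <<'E'
from h import *
go(lev(.436,230),'stand-off')
E
```

```text
stand-off cm [46.78, 18.15, 10.81] rv [0.436, 0.002, 0.007] | tcp [636.5 196.7 246.5]
```

```bash
python3 - <<'E'
from h import *
import json
c=manip.camera_info('wrist');im=snap('wrist','w1.png')
T=np.array(c['extrinsics']);print(-T[:3,:3].T@T[:3,3]);print(proj('wrist',[[440,-264,90],[440,-264,5]]))
E
```

```text
[ 433.6679047  -196.40122703  532.96296622]
[[264.91621768 165.65096235]
 [264.25458751 157.4923311 ]]
```

View pics/w1.png

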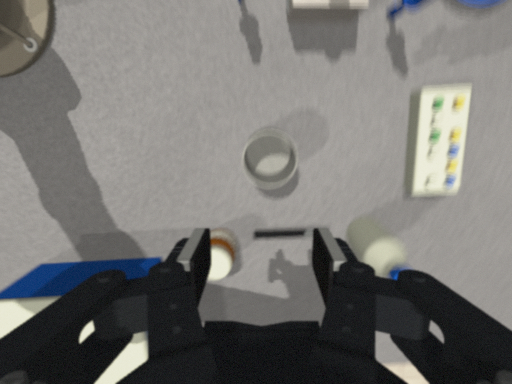

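Call:
{"name": "apply_moves", "arguments": {"moves": [[[5,2,0],[0,0,0]],[[10,4,0],[0.1,0,0]],[[15,6,0],[0.2,0,0]],[[20,8,0],[0.3,0,0]],[[25,10,0],[0.436,0,0]],[[30,12,0],[0.436,0,0]],[[34,14,0],[0.436,0,0]],[[38,16,0],[0.436,0,0]],[[42,18.2,3],[0.436,0,0]],[[46.8,18.2,6],[0.436,0,0]]]}}

```text
time_s: 2.15
tool_pos: [638.5, 177.1, 304.2]
tool_rot: [0.711, 0.669, -0.148, -0.157]
wrist_force: [0.4, -0.8, -0.9]
gripper_width: 51.3
gripper_force: 0.0
```

```bash
python3 - <<'E'
from h import *
for r in (140,90): go(lev(.436,r),r)
E
```

```text
140 cm [1.95, 2.12, 14.37] rv [0.001, 0.0, -0.001] | tcp [598.5 199.  165. ]
90 cm [1.95, 2.12, 19.37] rv [0.001, 0.0, -0.001] | tcp [577.5 200.3 119.6]
```

The wrist view shows the beaker rim around (270,162), a few pixels from the prediction because the arm was still settling. I'll measure it again when I get there. Next is the approach to the lever.

Call:
{"name": "apply_moves", "arguments": {"moves": [[[1.9,2.1,2],[0,0,0]],[[1.9,2.1,4],[0,0,0]],[[1.9,2.1,6],[0,0,0]],[[1.9,2.1,8],[0,0,0]],[[1.9,2.1,10],[0,0,0]],[[1.9,2.1,12],[0,0,0]],[[1.9,2.1,12],[0,0,0]],[[1.9,2.1,12],[0,0,0]]]}}

```text
time_s: 2.95
tool_pos: [606.0, 196.6, 188.1]
tool_rot: [0.711, 0.669, -0.149, -0.157]
wrist_force: [-0.3, -0.4, 0.9]
gripper_width: 51.5
gripper_force: 0.0
```

```bash
python3 - <<'E'
from h import *
for r in (140,90): go(lev(.436,r),r)
im=snap('wrist','w2.png')
print(proj('wrist',lev(.436)[0]-18.7*lev(.436)[1][:,2]))
a=snap('side','s2.png')
E
```

```text
140 cm [0.2, 0.29, 2.42] rv [-0.001, 0.001, 0.001] | tcp [598.5 199.  165. ]
90 cm [0.2, 0.29, 7.42] rv [-0.001, 0.001, 0.001] | tcp [577.5 200.3 119.6]
[[264.63133162 191.6881422 ]]
```

View pics/w2.png

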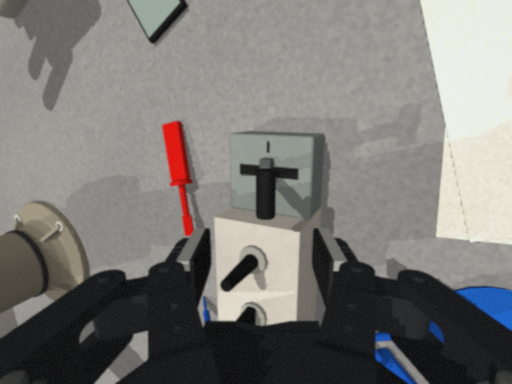

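The lever grip appears at (265,188), against a prediction of (265,192), and it sits centrally between the fingers. I'll go down and close on it.

Call:
{"name": "apply_moves", "arguments": {"moves": [[[0.2,0.3,1.5],[0,0,0]],[[0.2,0.3,3],[0,0,0]],[[0.2,0.3,4.5],[0,0,0]],[[0.2,0.3,6],[0,0,0]],[[0.2,0.3,7],[0,0,0]],[[0.2,0.3,7.2],[0,0,0]],[[0.2,0.3,7.2],[0,0,0]]]}}

```text
time_s: 3.75
tool_pos: [578.4, 200.7, 121.5]
tool_rot: [0.71, 0.67, -0.148, -0.157]
wrist_force: [-0.0, 0.3, 1.0]
gripper_width: 50.9
gripper_force: 0.0
```

Call:
{"name": "apply_moves", "arguments": {"moves": [[[0,0,0],[0,0,0]],[[0,0,0],[0,0,0]],[[0,0,0],[0,0,0]],[[0,0,0],[0,0,0]],[[0,0,0],[0,0,0]],[[0,0,0],[0,0,0]],[[0,0,0],[0,0,0]]], "fingers": 0.0, "squeeze": 20}}

```text
time_s: 4.45
tool_pos: [578.3, 200.7, 121.6]
tool_rot: [0.71, 0.67, -0.148, -0.157]
wrist_force: [0.1, 0.2, -0.2]
gripper_width: 0.0
gripper_force: 0.0
```

```bash
python3 - <<'E'
from h import *
for a in (.436,.35,.26,.17,.08,0): go(lev(a),a)
E
```

```text
0.436 cm [-0.04, 0.01, 0.21] rv [0.0, 0.001, 0.002] | tcp [577.5 200.3 119.6]
0.35 cm [-0.04, -0.61, 0.24] rv [-0.086, 0.001, 0.002] | tcp [571.8 200.6 122. ]
0.26 cm [-0.04, -1.24, 0.32] rv [-0.176, 0.001, 0.002] | tcp [565.7 201.  123.9]
0.17 cm [-0.04, -1.87, 0.46] rv [-0.266, 0.001, 0.002] | tcp [559.4 201.4 125.3]
0.08 cm [-0.04, -2.48, 0.66] rv [-0.356, 0.0, 0.002] | tcp [553.1 201.8 126.1]
0 cm [-0.04, -3.01, 0.88] rv [-0.436, 0.0, 0.002] | tcp [547.4 202.1 126.3]
```

The gripper closed fully, so it missed or slipped off the bar. I'll look from outside.

```bash
python3 - <<'E'
from h import *
P=lev(.436);g=P[0]-18.7*P[1][:,2]
o=[]
for n in('scene','side'):
    a=snap(n,n+'3.png');u,v=proj(n,g)[0].astype(int);print(n,u,v)
    o.append(cv2.resize(a[v-50:v+50,u-50:u+50,::-1],None,fx=4,fy=4,interpolation=cv2.INTER_CUBIC))
cv2.imwrite('pics/m3.png',np.hstack(o))
E
```

```text
scene 313 141
side 195 240
```

View pics/m3.png

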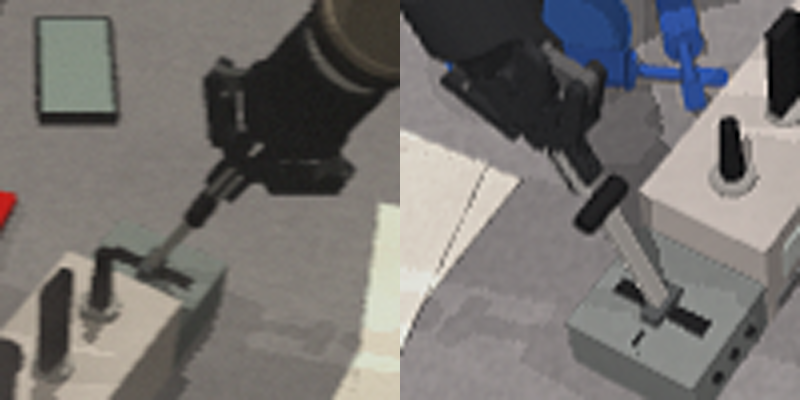

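```bash
python3 - <<'E'
from h import *
s=manip.state();t=np.array(s['tool_pos']);z=Ro.from_quat(s['tool_rot']).as_matrix()[:,2]
print(t,z,s['gripper_width'])
for n,(ou,ov,k) in (('scene',(263,91,0)),('side',(145,190,400))):
    for d in(0,-18.7,-40,-72): print(n,d,((proj(n,t+d*z)[0]-[ou,ov])*4+[k,0]).round())
for n,fs in(('scene',('scene0','scene3')),('side',('side0','s2','side3'))):
    for f in fs:
        im=cv2.imread(f'pics/{f}.png').astype(int);m=((im[:,:,0]>im[:,:,2]+50)&(im[:,:,0]>60)).astype(np.uint8)
        k,l,st,c=cv2.connectedComponentsWithStats(m);print(f,[tuple(q[:5]) for q in st[1:].tolist() if q[4]>40])
E
```

```text
[578.34189741 200.65920144 121.58703789] [-0.42153712  0.02490658 -0.90646904] -0.04893990090433481
scene 0 [193. 215.]
scene -18.7 [205. 202.]
scene -40 [219. 187.]
scene -72 [241. 164.]
side 0 [612. 222.]
side -18.7 [598. 200.]
side -40 [583. 176.]
side -72 [559. 137.]
scene0 [(319, 214, 53, 44, 1721), (287, 221, 12, 8, 41), (196, 317, 15, 15, 174)]
scene3 [(225, 189, 29, 10, 139), (291, 208, 81, 53, 2310), (195, 316, 16, 17, 194), (0, 328, 39, 45, 761)]
side0 [(281, 99, 8, 9, 59), (388, 138, 80, 48, 2221), (222, 160, 10, 42, 197), (156, 183, 56, 45, 1563), (288, 194, 12, 42, 267)]
s2 [(281, 99, 9, 9, 60), (388, 141, 23, 31, 430), (156, 183, 71, 36, 937), (263, 187, 33, 51, 383)]
side3 [(281, 99, 9, 9, 60), (388, 142, 21, 30, 370), (179, 183, 48, 35, 739), (263, 187, 33, 51, 384)]
```

The bar hasn't moved and the fingertips seem to end short of it. The loose blue and red look-alikes have toppled without being touched; they were already lying down in the picture at 1.1 s. I'll open, go 14 mm deeper and close again.

Call:
{"name": "apply_moves", "arguments": {"moves": [[[0,0,0],[0,0,0]],[[0,0,0],[0,0,0]],[[0,0,0],[0,0,0]],[[0,0,0],[0,0,0]],[[0,0,0],[0,0,0]],[[0,0,0.4],[0,0,0]],[[0,0,0.8],[0,0,0]],[[0,0,1.2],[0,0,0]],[[0,0,1.6],[0,0,0]],[[0,0,1.6],[0,0,0]]], "fingers": 0.6}}

```text
time_s: 5.55
tool_pos: [570.9, 200.8, 106.4]
tool_rot: [0.71, 0.67, -0.149, -0.158]
wrist_force: [-0.6, 0.4, -0.2]
gripper_width: 51.3
gripper_force: 0.0
```

Call:
{"name": "apply_moves", "arguments": {"moves": [[[0,0,0],[0,0,0]],[[0,0,0],[0,0,0]],[[0,0,0],[0,0,0]],[[0,0,0],[0,0,0]],[[0,0,0],[0,0,0]],[[0,0,0],[0,0,0]],[[0,0,0],[0,0,0]]], "fingers": 0.0}}

```text
time_s: 6.25
tool_pos: [571.9, 201.1, 107.3]
tool_rot: [0.711, 0.67, -0.148, -0.157]
wrist_force: [0.4, -0.6, 2.7]
gripper_width: 13.3
gripper_force: 19.5
```

```bash
python3 - <<'E'
from h import *
P=lev(.436);g=P[0]-18.7*P[1][:,2]
o=[]
for n in('scene','side'):
    a=snap(n,n+'4.png');u,v=proj(n,g)[0].astype(int)
    o.append(cv2.resize(a[v-25:v+25,u-25:u+25,::-1],None,fx=8,fy=8,interpolation=cv2.INTER_CUBIC))
cv2.imwrite('pics/m4.png',np.hstack(o))
for a in (.436,.35,.26,.17,.08,0): go(lev(a,76),a)
E
```

```text
0.436 cm [-0.04, -0.01, 0.04] rv [0.001, 0.001, 0.002] | tcp [571.6 200.6 106.9]
0.35 cm [-0.04, -0.5, 0.07] rv [-0.085, 0.001, 0.002] | tcp [567.  200.9 108.8]
0.26 cm [-0.04, -1.01, 0.13] rv [-0.175, 0.0, 0.002] | tcp [562.1 201.2 110.4]
0.17 cm [-0.04, -1.52, 0.25] rv [-0.265, 0.0, 0.002] | tcp [557.1 201.5 111.5]
0.08 cm [-0.04, -2.01, 0.4] rv [-0.355, 0.0, 0.002] | tcp [552.  201.8 112.1]
0 cm [-0.04, -2.43, 0.58] rv [-0.435, 0.0, 0.002] | tcp [547.4 202.1 112.3]
```

View pics/m4.png

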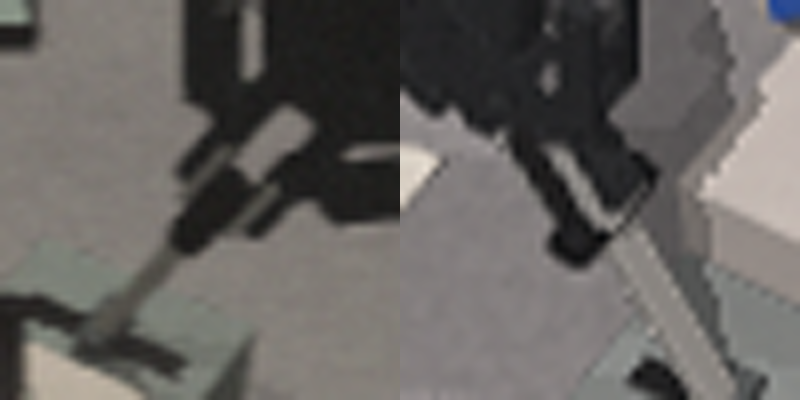

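The fingers hold the bar, but only near their tips, which sit roughly 25 mm behind the stated TCP. I'll go 10 mm deeper for a solid hold.

Call:
{"name": "apply_moves", "arguments": {"moves": [[[0,0,0],[0,0,0]],[[0,0,0],[0,0,0]],[[0,0,0],[0,0,0]],[[0,0,0.4],[0,0,0]],[[0,0,0.8],[0,0,0]],[[0,0,1.2],[0,0,0]],[[0,0,1.2],[0,0,0]]], "fingers": 0.5}}

```text
time_s: 7.05
tool_pos: [565.7, 201.2, 95.4]
tool_rot: [0.71, 0.67, -0.149, -0.158]
wrist_force: [-0.1, 0.4, 0.3]
gripper_width: 42.4
gripper_force: 0.0
```

Call:
{"name": "apply_moves", "arguments": {"moves": [[[0,0,0],[0,0,0]],[[0,0,0],[0,0,0]],[[0,0,0],[0,0,0]],[[0,0,0],[0,0,0]],[[0,0,0],[0,0,0]],[[0,0,0],[0,0,0]]], "fingers": 0.0}}

```text
time_s: 7.65
tool_pos: [566.7, 201.4, 96.3]
tool_rot: [0.71, 0.67, -0.148, -0.157]
wrist_force: [0.1, -0.5, 0.6]
gripper_width: 14.7
gripper_force: 21.5
```

```bash
python3 - <<'E'
from h import *
t=np.array(manip.state()['tool_pos']);d=t-HINGE;r=np.hypot(d[2],d[0]);print('r',r,'ang',np.arctan2(d[0],d[2]))
for a in (.436,.35,.26,.17,.08,0): go(lev(a,r+18.7),a)
E
```

```text
r 45.619495299468376 ang 0.4367093667127871
0.436 cm [-0.04, -0.0, 0.0] rv [0.0, 0.001, 0.002] | tcp [566.6 200.9  96.4]
0.35 cm [-0.04, -0.4, 0.02] rv [-0.086, 0.001, 0.002] | tcp [563.  201.1  97.9]
0.26 cm [-0.04, -0.8, 0.07] rv [-0.176, 0.001, 0.002] | tcp [559.1 201.4  99.1]
0.17 cm [-0.04, -1.2, 0.16] rv [-0.266, 0.0, 0.002] | tcp [555.1 201.6 100. ]
0.08 cm [-0.04, -1.59, 0.29] rv [-0.356, 0.0, 0.002] | tcp [551.  201.9 100.5]
0 cm [-0.04, -1.93, 0.43] rv [-0.436, 0.0, 0.002] | tcp [547.4 202.1 100.6]
```

Call:
{"name": "apply_moves", "arguments": {"moves": [[[0,-0.2,0],[-0.043,0,0]],[[0,-0.4,0.02],[-0.086,0,0]],[[0,-0.6,0.04],[-0.13,0,0]],[[0,-0.8,0.07],[-0.176,0,0]],[[0,-1.0,0.11],[-0.22,0,0]],[[0,-1.2,0.16],[-0.266,0,0]],[[0,-1.4,0.22],[-0.31,0,0]],[[0,-1.59,0.29],[-0.356,0,0]],[[0,-1.93,0.43],[-0.436,0,0]],[[0,-1.93,0.43],[-0.436,0,0]]]}}

```text
time_s: 8.65
tool_pos: [544.3, 202.7, 99.9]
tool_rot: [0.727, 0.687, -0.001, 0.0]
wrist_force: [1.7, 3.2, -9.9]
gripper_width: 14.9
gripper_force: 20.6
```

Call:
{"name": "apply_moves", "arguments": {"moves": [[[0,0,0],[0,0,0]],[[0,0,0],[0,0,0]],[[0,0,0],[0,0,0]]]}}

```text
time_s: 8.95
tool_pos: [547.1, 202.6, 100.0]
tool_rot: [0.728, 0.686, -0.001, -0.001]
wrist_force: [-2.7, 2.5, -5.3]
gripper_width: 14.8
gripper_force: 21.0
```

```bash
python3 - <<'E'
from h import *
go(lev(0,45.6+18.7),'upright'); print(manip.state()['gripper_width'])
E
```

```text
upright cm [-0.05, 0.03, -0.06] rv [-0.002, -0.0, 0.001] | tcp [547.4 202.1 100.6]
14.767013596571203
```

Call:
{"name": "apply_moves", "arguments": {"moves": [[[0,0,0],[0,0,0]],[[0,0,0],[0,0,0]],[[0,0,0],[0,0,0]],[[0,0,0],[0,0,0]],[[0,0,-2],[0,0,0]],[[0,0,-5],[0,0,0]],[[0,0,-9],[0,0,0]],[[0,0,-13],[0,0,0]],[[0,0,-17],[0,0,0]],[[0,0,-19],[0,0,0]]], "fingers": 0.5}}

```text
time_s: 9.95
tool_pos: [548.6, 203.3, 294.9]
tool_rot: [0.728, 0.686, 0.003, 0.001]
wrist_force: [-0.2, 0.6, 0.3]
gripper_width: 42.5
gripper_force: 0.0
```

Call:
{"name": "apply_moves", "arguments": {"moves": [[[-5,0,-19],[0,0,0]],[[-10,0,-19],[0,0,0]],[[-15,0,-19],[0,0,0]],[[-20,0,-19],[0,0,0]],[[-24,0,-19],[0,0,0]],[[-24,0,-19],[0,0,0]],[[-24,0,-19],[0,0,0]],[[-24,0,-19],[0,0,0]]]}}

```text
time_s: 10.75
tool_pos: [533.3, -42.4, 482.2]
tool_rot: [0.731, 0.683, 0.0, 0.002]
wrist_force: [0.2, 0.3, -0.8]
gripper_width: 42.8
gripper_force: 0.0
```

```bash
python3 - <<'E'
from h import *
s=manip.state();print(s['tool_pos'])
c=manip.camera_info('wrist');im=snap('wrist','w5.png')[:,:,::-1]
a=snap('scene','scene5.png');b=snap('side','side5.png')
g=HINGE+[0,0,90]
o=[]
for n,i in(('scene',a),('side',b)):
    u,v=proj(n,g)[0];print(n,u,v,proj(n,HINGE)[0]);x,y=int(u),int(v);q=cv2.resize(i[y-20:y+30,x-25:x+25,::-1],(270,270),interpolation=cv2.INTER_CUBIC)
    cv2.drawMarker(q,(int((u-x+25)*5.4),int((v-y+20)*5.4)),(0,0,255),0,14,1);
    hu,hv=proj(n,HINGE)[0];cv2.drawMarker(q,(int((hu-x+25)*5.4),int((hv-y+20)*5.4)),(0,255,0),0,14,1);o.append(q)
w=im.copy()
for p in ([537.6,42.4,175],[537.6,42.4,91],[547.4,202.1,145],[533.4,-27.4,175],[440,-264,90]):
    u=proj('wrist',p)[0];print(p,u);cv2.drawMarker(w,tuple(int(x) for x in u),(0,0,255),0,8,1)
cv2.imwrite('pics/m5.png',np.hstack([cv2.resize(w,(524,393)),np.vstack([q for q in o])[:393] if 0 else cv2.resize(np.vstack(o),(196,393))]))
E
```

```text
[533.31387458 -42.44443599 482.21824288]
scene 303.04356602580737 135.27618173175787 [300.33941202 156.33606197]
side 207.4130173754524 244.68373690741177 [210.45805251 265.36628573]
[537.6, 42.4, 175] [261.39906859 102.36378668]
[537.6, 42.4, 91] [261.38525453 103.78866959]
[547.4, 202.1, 145] [261.90148785  -7.6598005 ]
[533.4, -27.4, 175] [261.24244898 147.6928807 ]
[440, -264, 90] [223.05710036 258.97253267]
```

View pics/m5.png

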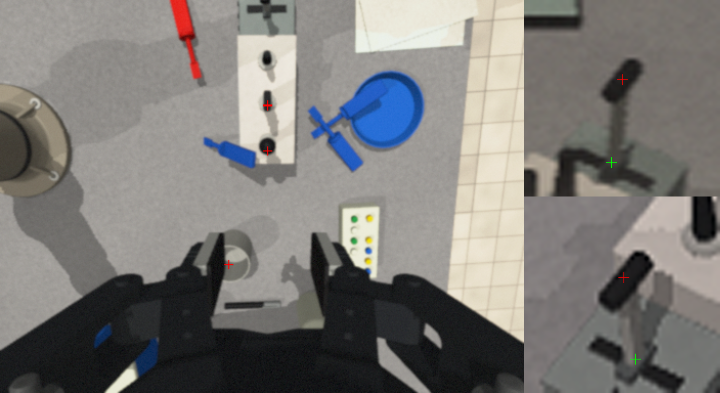

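The lever checks out upright: the bar centre lands on the predicted upright point in both outside views. The spatula handle is at the marker (267,104). Next I'll refine the handle's yaw and the beaker position numerically.

```bash
python3 - <<'E'
from h import *
from scipy.optimize import minimize
D={}
for n in('scene','side'):
    g=cv2.cvtColor(cv2.imread(f'pics/{n}5.png'),cv2.COLOR_BGR2GRAY);e=cv2.Canny(cv2.resize(g,None,fx=2,fy=2,interpolation=cv2.INTER_CUBIC),25,70);D[n]=cv2.distanceTransform(255-e,cv2.DIST_L2,5)
t=np.linspace(0,2*np.pi,90)
def cost(p,ns=('scene','side')):
    s=0
    for n in ns:
        q=proj(n,np.c_[p[0]+42*np.cos(t),p[1]+42*np.sin(t),0*t+90])*2+.5
        d=cv2.remap(D[n],q[:,:1].astype(np.float32),q[:,1:].astype(np.float32),1);s+=np.minimum(d,6).mean()
    return s
def search(ns):
    G=[(cost((x,y),ns),x,y) for x in range(415,475,3) for y in range(-290,-230,3)];b=min(G)
    r=minimize(cost,b[1:],args=(ns,),method='Nelder-Mead');return r.x.round(1),round(r.fun,2)
for ns in(('scene',),('side',),('scene','side')): print(ns,search(ns))
g=cv2.cvtColor(cv2.imread('pics/w5.png'),cv2.COLOR_BGR2GRAY);c=g[85:118,250:275];m=(c<75).astype(np.uint8)
print('\n'.join(''.join('#' if v else '.' for v in r) for r in m))
k,l,st,ce=cv2.connectedComponentsWithStats(m);i=1+st[1:,4].argmax();ys,xs=np.where(l==i);r=cv2.minAreaRect(np.c_[xs,ys].astype(np.float32));print(r,ce[i]+[250,85])
E
```

```text
('scene',) (array([ 440.2, -268.4]), np.float64(0.81))
('side',) (array([ 436.8, -263.9]), np.float64(0.62))
('scene', 'side') (array([ 439.5, -268.8]), np.float64(1.88))
.........................
.........................
.........................
.........................
.........................
.........#####...........
.........#####...........
........######...........
........######...........
........######...........
........######...........
........######...........
........#######..........
........#######..........
........#######..........
........#######..........
........#######..........
........#######..........
........#######..........
........#######..........
........#######..........
........######...........
.........#####...........
.........................
.........................
.........................
.........................
.........................
.........................
.........................
.........................
.........................
.........................
((11.0, 13.5), (17.0, 6.0), 90.0) [260.84210526  98.76315789]
```

```bash
python3 - <<'E'
from h import *
for z in (230,115): go(pose([538,43,z+18.7]),z)
E
```

```text
230 cm [7.91, 0.05, 25.03] rv [-0.0, -0.0, 0.003] | tcp [538.  43. 230.]
115 cm [7.91, 0.05, 36.53] rv [-0.0, -0.0, 0.003] | tcp [538.  43. 115.]
```

Call:
{"name": "apply_moves", "arguments": {"moves": [[[4,0,0],[0,0,0]],[[7.9,0,2],[0,0,0]],[[7.9,0,6],[0,0,0]],[[7.9,0,10],[0,0,0]],[[7.9,0,14],[0,0,0]],[[7.9,0,18],[0,0,0]],[[7.9,0,21],[0,0,0]],[[7.9,0,23],[0,0,0]],[[7.9,0,23],[0,0,0]],[[7.9,0,23],[0,0,0]]]}}

```text
time_s: 11.9
tool_pos: [537.6, 43.2, 250.8]
tool_rot: [0.727, 0.687, 0.0, -0.0]
wrist_force: [0.2, -0.7, -1.1]
gripper_width: 42.5
gripper_force: 0.0
```

```bash
python3 - <<'E'
from h import *
for z in (115,): go(pose([538,43,z+18.7]),z)
im=snap('wrist','w6.png');g=cv2.cvtColor(im,cv2.COLOR_RGB2GRAY)
u=proj('wrist',[538,43,175])[0];print(u);x,y=int(u[0]),int(u[1]);m=(g[y-24:y+30:1,x-24:x+24]<60)
print('\n'.join(''.join('#' if v else '.' for v in r) for r in m))
E
```

```text
115 cm [-0.02, 0.04, 13.58] rv [-0.0, -0.0, 0.004] | tcp [538.  43. 115.]
[260.75740703 187.68734057]
........................########................
.......................##########...............
.......................##########...............
.......................##########...............
.......................##########...............
.......................##########...............
.......................##########...............
.......................###########..............
.......................###########..............
.......................###########..............
.......................###########..............
.......................###########..............
.......................############.............
.......................############.............
.......................############.............
.......................############.............
.......................############.............
.......................############.............
.......................###########..............
......................############..............
..................
[... 947 characters left out ...]
..............
.......................##########...............
........................########................
................................................
................................................
................................................
................................................
................................................
................................................
................................................
................................................
................................................
................................................
................................................
................................................
```

Call:
{"name": "apply_moves", "arguments": {"moves": [[[0,0.2,2],[0,0,0]],[[0,0.2,4],[0,0,0]],[[0,0.2,6],[0,0,0]],[[0,0.2,8],[0,0,0]],[[0,0.2,10],[0,0,0]],[[0,0.2,12],[0,0,0]],[[0,0.2,13],[0,0,0]],[[0,0.2,13.6],[0,0,0]],[[0,0.2,13.6],[0,0,0]]]}}

```text
time_s: 12.85
tool_pos: [540.1, 41.8, 114.8]
tool_rot: [0.728, 0.686, 0.0, 0.0]
wrist_force: [-1.1, 0.5, 0.5]
gripper_width: 42.7
gripper_force: 0.0
```

Call:
{"name": "apply_moves", "arguments": {"moves": [[[0,0,0],[0,0,0]],[[0,0,0],[0,0,0]],[[0,0,0],[0,0,0]],[[0,0,0],[0,0,0]],[[0,0,0],[0,0,0]],[[0,0,0],[0,0,0]],[[0,0,0],[0,0,0]]], "fingers": 0.0, "squeeze": 40}}

```text
time_s: 13.55
tool_pos: [540.5, 41.8, 115.4]
tool_rot: [0.728, 0.686, 0.001, 0.001]
wrist_force: [-0.9, -0.3, 6.2]
gripper_width: 11.1
gripper_force: 43.5
```

Call:
{"name": "apply_moves", "arguments": {"moves": [[[0,0,-0.5],[0,0,0]],[[0,0,-1.5],[0,0,0]],[[0,0,-2.5],[0,0,0]],[[0,0,-3.5],[0,0,0]],[[0,0,-4.5],[0,0,0]],[[0,0,-5.5],[0,0,0]],[[0,0,-6.5],[0,0,0]],[[0,0,-7.5],[0,0,0]],[[0,0,-8.5],[0,0,0]],[[0,0,-9.5],[0,0,0]]]}}

```text
time_s: 14.55
tool_pos: [539.7, 41.6, 210.3]
tool_rot: [0.728, 0.686, -0.0, 0.0]
wrist_force: [-0.3, -0.3, -1.7]
gripper_width: 11.3
gripper_force: 42.5
```

Call:
{"name": "apply_moves", "arguments": {"moves": [[[0,0,-1.5],[0,0,0]],[[0,0,-3],[0,0,0]],[[0,0,-4.5],[0,0,0]],[[0,0,-6],[0,0,0]],[[0,0,-7.5],[0,0,0]],[[0,0,-9],[0,0,0]],[[0,0,-10.5],[0,0,0]],[[0,0,-11.5],[0,0,0]],[[0,0,-11.5],[0,0,0]],[[0,0,-11.5],[0,0,0]]]}}

```text
time_s: 15.55
tool_pos: [539.5, 41.6, 324.1]
tool_rot: [0.728, 0.686, -0.0, -0.0]
wrist_force: [0.1, -0.5, -0.9]
gripper_width: 11.1
gripper_force: 42.7
```

```bash
python3 - <<'E'
from h import *
s=manip.state();t=np.array(s['tool_pos']);print(t,s['wrist_force'])
dz=t[2]-115.4
go(pose([439,-266,t[2]+18.7]),'to beaker')
o=[]
for n in('scene','side'):
    a=snap(n,n+'7.png');p=np.array([[t[0],t[1],175+dz],[t[0],t[1],10+dz],[t[0],t[1],85+dz]]);q=proj(n,p);print(n,q.round());x,y=q[2].astype(int);i=np.ascontiguousarray(a[:,:,::-1])
    x=np.clip(x,50,460);y=np.clip(y,60,320);c=cv2.resize(i[y-60:y+60,x-50:x+50],None,fx=4,fy=4,interpolation=cv2.INTER_CUBIC)
    for k in q: cv2.drawMarker(c,tuple(int(v) for v in (k-[x-50,y-60])*4),(0,0,255),0,10,1)
    o.append(c)
cv2.imwrite('pics/m7.png',np.hstack(o))
E
```

```text
[539.51246042  41.55242967 324.1015273 ] [ 0.13271661 -0.50167841 -0.91298026]
to beaker cm [-31.29, -8.22, 0.01] rv [-0.0, 0.0, 0.002] | tcp [ 439.  -266.   324.1]
scene [[281.  98.]
 [278. 150.]
 [279. 128.]]
side [[238. 130.]
 [240. 183.]
 [239. 161.]]
```

View pics/m7.png

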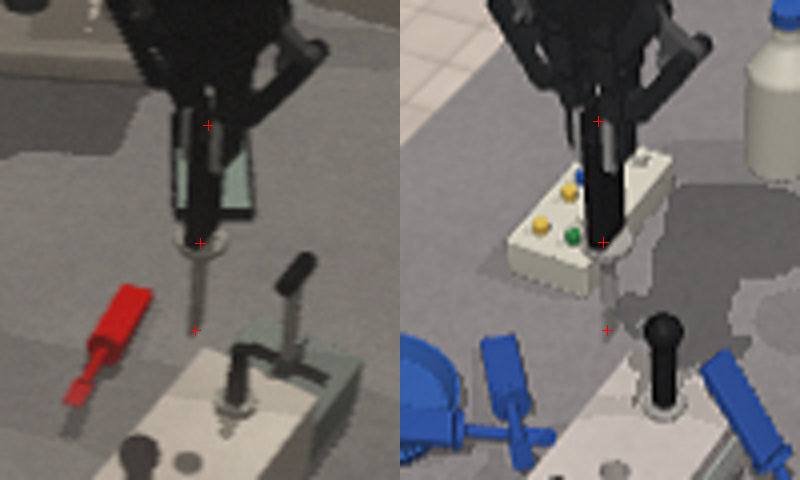

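The spatula is out cleanly, upright, with its collar and tip on the predicted points. The lever is still upright. Now I'll carry it over the beaker.

Call:
{"name": "apply_moves", "arguments": {"moves": [[[-2,-0.5,0],[0,0,0]],[[-5,-1.3,0],[0,0,0]],[[-9,-2.4,0],[0,0,0]],[[-13,-3.4,0],[0,0,0]],[[-17,-4.5,0],[0,0,0]],[[-21,-5.5,0],[0,0,0]],[[-25,-6.6,0],[0,0,0]],[[-28,-7.4,0],[0,0,0]],[[-30.3,-8,0],[0,0,0]],[[-31.3,-8.2,0],[0,0,0]]]}}

```text
time_s: 16.65
tool_pos: [437.8, -268.4, 323.6]
tool_rot: [0.729, 0.685, -0.001, -0.001]
wrist_force: [-0.3, 0.0, -1.2]
gripper_width: 11.0
gripper_force: 42.5
```

Call:
{"name": "apply_moves", "arguments": {"moves": [[[0,0,0],[0,0,0]],[[0,0,0],[0,0,0]],[[0,0,0],[0,0,0]]]}}

```text
time_s: 16.95
tool_pos: [440.2, -264.2, 324.4]
tool_rot: [0.727, 0.687, 0.0, -0.0]
wrist_force: [0.6, -0.1, -0.8]
gripper_width: 11.0
gripper_force: 42.5
```

```bash
python3 - <<'E'
from h import *
s=manip.state();t=np.array(s['tool_pos']);print(t,s['wrist_force'])
go(pose([439,-266,112+18.7]),'bottom')
from scipy.optimize import minimize
tt=np.linspace(0,2*np.pi,90)
for n in('scene','side'):
    a=snap(n,n+'8.png');g=cv2.cvtColor(a,cv2.COLOR_RGB2GRAY);e=cv2.Canny(cv2.resize(g,None,fx=2,fy=2,interpolation=cv2.INTER_CUBIC),25,70);D=cv2.distanceTransform(255-e,cv2.DIST_L2,5)
    def cost(p):
        s=0
        for r,z in((42,90),(39,90)):
            q=proj(n,np.c_[p[0]+r*np.cos(tt),p[1]+r*np.sin(tt),0*tt+z])*2+.5
            s+=np.minimum(cv2.remap(D,q[:,:1].astype(np.float32),q[:,1:].astype(np.float32),1),5).mean()
        return s
    G=sorted((round(cost((x,y)),2),x,y) for x in range(420,462,2) for y in range(-290,-240,2));print(n,G[:5])
E
```

```text
[ 440.22024378 -264.22198127  324.37567618] [ 0.60231191 -0.11256777 -0.76563994]
bottom cm [-0.2, -0.11, 21.24] rv [0.0, -0.001, 0.005] | tcp [ 439. -266.  112.]
scene [(np.float32(1.19), 440, -268), (np.float32(1.46), 440, -270), (np.float32(1.49), 438, -268), (np.float32(1.57), 438, -270), (np.float32(1.57), 442, -268)]
side [(np.float32(1.23), 438, -262), (np.float32(1.28), 438, -264), (np.float32(1.28), 440, -262), (np.float32(1.29), 436, -262), (np.float32(1.29), 440, -264)]
```

Call:
{"name": "apply_moves", "arguments": {"moves": [[[-0.2,-0.1,1],[0,0,0]],[[-0.2,-0.1,3],[0,0,0]],[[-0.2,-0.1,5],[0,0,0]],[[-0.2,-0.1,7],[0,0,0]],[[-0.2,-0.1,9],[0,0,0]],[[-0.2,-0.1,11],[0,0,0]],[[-0.2,-0.1,13],[0,0,0]],[[-0.2,-0.1,14.5],[0,0,0]],[[-0.2,-0.1,16],[0,0,0]],[[-0.2,-0.1,17],[0,0,0]]]}}

```text
time_s: 18.05
tool_pos: [437.6, -267.4, 152.8]
tool_rot: [0.727, 0.686, -0.0, -0.001]
wrist_force: [-0.3, 0.2, -0.1]
gripper_width: 11.5
gripper_force: 42.6
```

Call:
{"name": "apply_moves", "arguments": {"moves": [[[0,0,0.8],[0,0,0]],[[0,0,1.6],[0,0,0]],[[0,0,2.4],[0,0,0]],[[0,0,3.0],[0,0,0]],[[0,0,3.5],[0,0,0]],[[0,0,3.8],[0,0,0]],[[0,0,3.8],[0,0,0]],[[0,0,3.8],[0,0,0]]]}}

```text
time_s: 18.85
tool_pos: [438.5, -268.0, 116.6]
tool_rot: [0.728, 0.686, 0.0, 0.0]
wrist_force: [0.4, -0.8, -1.4]
gripper_width: 11.1
gripper_force: 42.6
```

The tip is about 6 mm above the floor, with nothing touching. I'll lean the spatula slightly about its tip so it settles gently against the wall, touch it down, then release.

Call:
{"name": "apply_moves", "arguments": {"moves": [[[0,0.42,0.01],[0.04,0,0]],[[0,0.84,0.03],[0.08,0,0]],[[0,1.26,0.08],[0.12,0,0]],[[0,1.68,0.14],[0.16,0,0]],[[0,2.1,0.22],[0.2,0,0]],[[0,2.1,0.22],[0.2,0,0]],[[0,2.1,0.4],[0.2,0,0]],[[0,2.1,0.55],[0.2,0,0]],[[0,2.1,0.65],[0.2,0,0]],[[0,2.1,0.65],[0.2,0,0]]]}}

```text
time_s: 19.85
tool_pos: [458.7, -269.3, 110.0]
tool_rot: [0.724, 0.682, -0.068, -0.073]
wrist_force: [0.1, -0.2, -1.1]
gripper_width: 10.7
gripper_force: 42.6
```

Call:
{"name": "apply_moves", "arguments": {"moves": [[[0,0,0.1],[0,0,0]],[[0,0,0.15],[0,0,0]],[[0,0,0.2],[0,0,0]],[[0,0,0.2],[0,0,0]],[[0,0,0.2],[0,0,0]]]}}

```text
time_s: 20.35
tool_pos: [459.0, -269.2, 108.2]
tool_rot: [0.724, 0.683, -0.068, -0.073]
wrist_force: [0.1, -0.1, 1.5]
gripper_width: 11.5
gripper_force: 42.9
```

Contact: the wrist force went from −1 to +1.5 N. I'll release and back out along the tool axis.

Call:
{"name": "apply_moves", "arguments": {"moves": [[[0,0,0],[0,0,0]],[[0,0,0],[0,0,0]],[[0,0,0],[0,0,0]],[[0,0,0],[0,0,0]],[[0,0,0],[0,0,0]],[[0,0,0],[0,0,0]],[[0,0,0],[0,0,0]],[[0,0,0],[0,0,0]]], "fingers": 0.6}}

```text
time_s: 21.15
tool_pos: [458.9, -269.2, 108.0]
tool_rot: [0.724, 0.683, -0.068, -0.073]
wrist_force: [-0.9, 0.3, -0.6]
gripper_width: 51.1
gripper_force: 0.1
```

Call:
{"name": "apply_moves", "arguments": {"moves": [[[0,0,-1],[0,0,0]],[[0,0,-2],[0,0,0]],[[0,0,-4],[0,0,0]],[[0,0,-6],[0,0,0]],[[0,0,-8],[0,0,0]],[[0,0,-11],[0,0,0]],[[0,0,-14],[0,0,0]],[[0,0,-18],[0,0,0]],[[0,0,-22],[0,0,0]],[[0,0,-22],[0,0,0]]]}}

```text
time_s: 22.15
tool_pos: [506.1, -272.3, 330.5]
tool_rot: [0.724, 0.683, -0.066, -0.068]
wrist_force: [0.4, -0.3, 0.2]
gripper_width: 51.2
gripper_force: 0.0
```

```bash
python3 - <<'E'
from h import *
from scipy.optimize import minimize
tt=np.linspace(0,2*np.pi,90)
for n in('scene','side'):
    a=snap(n,n+'9.png');g=cv2.cvtColor(a,cv2.COLOR_RGB2GRAY)
    u,v=proj(n,[439,-266,120])[0].astype(int);m=g[v-36:v+36:2,u-30:u+36]
    print(n,u,v);print('\n'.join(''.join('#' if x<45 else '+' if x<75 else '-' if x<105 else '.' for x in r) for r in m))
    for gp in ([0,0,90],):
        x,y=proj(n,HINGE+gp)[0].astype(int);old=cv2.cvtColor(cv2.imread(f'pics/{n}5.png'),cv2.COLOR_BGR2GRAY)
        print('lever diff',np.abs(g[y-12:y+20,x-12:x+12].astype(int)-old[y-12:y+20,x-12:x+12]).mean())
E
```

```text
scene 184 240
..................................................................
..................................................................
..................................................................
..................................................................
..................................................................
..................................................................
..................................................................
..................................................................
..................................................................
..................................................................
..................................................................
..................................................................
..................................................................
..................................................................
..................................................................
..................................................................
..............
[... 3110 characters left out ...]

................----------..........-...--........................
................-------................--.........................
...............--------................--.........................
...............--------................--.........................
...............-------................--..........................
...............-------...............---..........................
...............----.-................---..........................
................-----................--...........................
..................--...............---............................
..................................................................
lever diff 3.3450520833333335
```

```bash
python3 - <<'E'
from h import *
for n in('scene','side'):
    x,y=proj(n,HINGE+[0,0,90])[0].astype(int);a=[cv2.imread(f'pics/{n}{k}.png',0)[y-12:y+24,x-14:x+14] for k in(5,7,9)]
    for i in a:
        m=i[:22]<50;ys,xs=np.where(m);print(n,len(xs),xs.mean().round(2),ys.mean().round(2))
    if n=='scene':
        for r,q in zip(a[0],a[2]): print(''.join('#' if v<50 else '+' if v<95 else '.' for v in r),''.join('#' if v<50 else '+' if v<95 else '.' for v in q))
s=manip.state();print(s['time_s'],s['wrist_force'])
E
```

```text
scene 58 13.62 12.12
scene 52 13.71 12.1
scene 48 13.38 12.4
............................ ............................
............................ ............................
............................ ............................
............................ ............................
............................ ............................
............................ ............................
............................ ............................
..............+###+......... ...............+#+..........
.............+#####+........ ..............+###+.........
.............+#####+........ .............+####+.........
............+######+........ ............+#####++........
...........+######+......... ...........+######+.........
..........+######+.......... ..........+######+..........
.........+######+........... ..........+#####+...........
.........+######+........... .........+#####++...........
........+######+............ .........######+............
........+######+............ .........+####++............
.........+###+++............ ..........###++.........
[... 452 characters left out ...]
+++.............
...........++++............. ...........+++..............
..........+++++............. ...........+++..............
..........++++++++.......... ...........+++..............
+++++.....++++.+++.......... ...........+++..+...........
#####++...+++++++........... #####+.....+++++............
#######++++++++++........... ######++...+++++............
##########+++++++........... #########+++++++............
##+++#####++++++............ #+..++###+++++++............
##+...+#++#++##+............ #+.....+++++++++............
##+.....+#######+++......... #+......++++++##++..........
side 98 14.48 13.14
side 97 14.43 13.22
side 96 14.48 13.15
22.25 [-0.10410758 -0.89383858 -0.33444952]
```

The lever hasn't moved (only the lighting changed), the spatula is standing in the upright beaker, and the robot is clear of everything.

```bash
python3 -c "
from rig import manip
print(manip.hand_in())"
```

```text
the job is handed in; nothing more can be done
None
```

I handed the job in at about 22 s: the lever is upright, and the spatula was lowered blade down into the beaker, where it leans on the rim; the free-standing blue and red look-alikes fell over on their own in the first second or so, and I never touched them.

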